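# Clamp a filling nozzle for its tip change

### The job

Stand the white filling nozzle upright in the V-shaped rest of the hand clamp with its side lug pointing at the clamp's pointer, and let go of it. Then pump the clamp's trigger until the spring pad on its jaw presses the nozzle into the V and is itself pushed about half-way in towards the jaw (7 of its 14 mm): firmly held, never crushed. Move the jaw with the trigger only, leave everything else where it is, and finish while still holding the trigger squeezed.

Things in the scene. Friction and masses are not known exactly. Their poses are not given: they have to be found in the camera images.
- clamp: One-hand ratchet clamp on a wooden base plate 325 x 130 x 10 mm, fixed; place and heading vary. Origin on the table; x axis = way the jaw travels: along it lie the fixed grip post (x -135 to -121 mm), trigger, jaw with pad, V rest. z up. Grey housing under post and trigger 66 mm high, 44 wide; post and trigger reach 155 mm, 28 wide along y; jaw and pad lie 14-50 mm up.
- nest (a point): Centre of the V rest, on the base plate's top (10 mm above the table), 85 mm along the clamp's x from its origin; axes as the clamp's. Here the nozzle's axis stands once pressed home. The V's two steel walls (36 mm high, 30 long, at 45 degrees) are on the +x side, open towards the jaw. The nozzle may be set down a few mm short (-x); the pad pushes it home.
- pointer (a point): Tip of the arrow-shaped dark steel pointer, 55 mm from the nest on the clamp's -y side, 57 mm above the table (pointer top 60 mm).
- nozzle_center (a point): Loose white plastic nozzle, about 0.2 kg, upright on the table; this point is on its axis, 47.5 mm above its underside. Body 50 mm across, 56 high; above it a round neck 34 mm across, from 56 to 95 mm: take it by the neck. One lug, 12 mm wide, 42 to 52 mm above the underside, sticks out along its +x axis to 45 mm from the axis. z up.
- lug_tip (a point): End of the nozzle's lug, 45 mm from the axis, 47 mm above the underside.
- trigger_face (a point): Where to push the trigger as it is now: on its outer face (towards the jaw), 135 mm above the table. Squeeze it to the clamp's -x, towards the post, e.g. one finger outside the post and one outside the trigger. Across both it measures there 50 mm at rest, 30 mm fully squeezed; trigger 12 mm thick.
- grip_post (a point): On the outer (-x) face of the fixed grip post, 135 mm above the table.
- trigger: The black trigger, a lever 95 mm long, hinged 60 mm above the table; origin on its hinge. A spring brings it back out when it is let go.
- trigger_pull (a joint): Trigger angle: 0 let out, 0.266 fully squeezed (20 mm at 135 mm height). Squeezing, after up to 5 mm of play at the face, drives the jaw forward 0.6 mm per mm (at most 12 mm a squeeze, net 8 mm or so); on the way back out the ratchet keeps the jaw. Takes 2 to 8 N unloaded, roughly 8 to 15 N with the pad half-way in.
- jaw: The sliding bar with the grey jaw block; its origin is not a useful point.
- jaw_out (a joint): Jaw travel, m, 0 to 0.085. The free pad's face is 15 mm + this along the clamp's x, so its gap to a nozzle home in the V is 45 mm - this (18 to 35 mm at the start, so several squeezes). When the trigger is let out the ratchet gives back up to 3 mm, then holds.
- pad: The black rubber spring pad (40 x 30 mm, 8 thick) on a steel stem in front of the jaw; its origin is not a useful point.
- pad_in (a joint): How far the pad is pushed in towards the jaw block, m: 0 free, 0.014 stop. Spring 1.4 N per mm, so half-way (0.007) is about 10 N on the nozzle.
- nozzle: The nozzle as a body; origin at the centre of its underside, axes as for nozzle_center.
- bowl: Bystander: clear mixing bowl, 170 mm across, 75 high, at the far left
- roller: Bystander: white ribbed dough roller lying on square ends, 138 mm long, 40 high, far middle
- cutter: Bystander: open steel pastry ring, 64 mm across, 35 high, far middle
- tip: Bystander: small white cone, 44 mm across, 50 high, standing wide end down, right
- jar: Bystander: white jar with steel lid, 64 mm across, 85 high, right
- brush: Bystander: pastry brush lying on the table, right
- spatula: Bystander: white spatula lying on the table, near left

How it is judged:
By the outcome, as a careful person would: the job done as asked, in the order asked, and still so for the second after the job is handed in, while the arm keeps its last pose, push and grip.
It also fails if it takes over 67 s, if anything falls off the work surface, if the arm or the gripper's body presses on something with over 40 N, if the wrist force passes 120 N, or if a joint passes its speed limit or range.

### The arm

A 6-joint arm with a two-finger parallel gripper is mounted at the origin on the work surface. World frame = base frame: x ahead of the robot, y to its left, z up, the work surface at z = 0. Lengths are in mm, angles in rad, forces in N, time in s.
With the tool pointing down it reaches from about 350 to 725 mm from the base axis. Payload 4.3 kg.
Tool frame: the origin (TCP) lies between the finger pads; the fingertips stand 25 mm ahead of it and the grasp point (between the pads) lies 6 mm ahead of it; z points along the fingers, y is the line along which they close (so a half turn about z gives the same grasp; the last joint's range is limited). The gripper opens to 85 mm and grips with 20 to 120 N. Pads are 22 mm wide; open, the fingers measure 114 mm over their backs; the gripper's body (76 mm by 85 mm) begins 54 mm behind the grasp point. The pads swing forward as they close: fully open they stand 13 mm farther back than shut.
Start: joints at [0.993, 0.377, 0.081, 1.274, 0, 1.46], TCP at [259.293, 513.256, 256.329] pointing down, gripper open.
Joint ranges: [-2.72, 2.72], [-0.84, 1.66], [-1.02, 1.22], [-1.77, 2.12], [-1.37, 1.28], [-3.14, 3.14]. Speed limits (rad/s): [2.57, 2.57, 3.14, 3.14, 3.14, 3.14].

### API

Orientations are given as [roll, pitch, yaw] about the fixed x, y, z axes, in that order (R = Rz(yaw) Ry(pitch) Rx(roll)).
In Python, from plant import ctrl, snapshot, camera_info gives the robot as it stands.
- The arm moves only by the tool apply_moves, never from a script. Its argument "motion" is a list of rows, each an object with "jaw": the opening in per cent of the stroke, from 0 (shut) to 100 (fully open); "slide": the shift along the world's x, y, z in cm, a list of three; "spin": the turn about the world's z in rad. In form: [{"jaw": jaw, "slide": [x, y, z], "spin": spin}, ...]. A call has 1 to 8 rows; each row shifts and turns the commanded pose from where the row before left it; what a row does not reach is not made up. A row lasts 1/10 s, in which the tool goes at most 50 mm and 8.59 degrees, less where a joint would pass 70% of its speed; a pose out of reach is approached as far as the arm can. A call with a gripper value outside its range is refused whole. The fingers move at their own pace and stop on an object; "grip_force" is the grip in N (left out, the last holds). Time passes only in rows, so rows that do not move let the fingers close. It gives the time, the measured TCP pose, the force, the opening and the grip force at its end, in the units of the state.
- ctrl.observe(): the state, without advancing time (a new reading comes with each control period).
- snapshot(name): name is "scene" or "top" or "wrist"; returns the picture (480x640x3 uint8, red, green, blue); there is no depth.
- camera_info(name): a dict with "mtx" (3x3 intrinsics, pixels), "dist" ([k1, k2, p1, p2, k3] as OpenCV has them; the pictures are not rectified), "position" and "attitude" of the camera in the world. Camera axes: x right, y down, z forward; pixel columns grow to the right and rows downward; lengths in mm; the calibration is good to about 2 mm. A picture is of the moment at which its call begins: read the wrist's pose just before it. camera_info takes no time and is no camera call; for the wrist camera it gives the pose at the moment of the call.
- ctrl.hand_in(): hands the job in; it is judged then, once.
The state is a dict: "time_s": time; "joint_pos": joint angles; "joint_velocities": joint speeds; "joint_torque": joint torques, N m; "position": TCP position; "ee_rot": TCP orientation; "contact_force": force on the tool from outside, world axes, zero at the start; "moment": the same for the moment, N m; "gripper_width": opening from 0.0 (shut) to 1.0 (fully open); "grasp_force": force on a finger pad.
Only numpy, scipy, OpenCV 4.12 (cv2) and the standard library are available. Lean on these libraries where they do the work, as an engineer would, in place of code of your own. Each camera call takes 0.05 s, during which the arm holds its last target. There are 200 camera calls.

## Working session

There is one attempt and no reset: what is moved stays moved. The work goes in short steps, Python scripts to look and compute and a tool call to move; the robot and the scene stay as the last step left them, time stands still between calls to the robot, and variables do not carry over. Pictures are saved under pics/ and viewed, at most 10 in all, crops included, and the job is handed in when it is done.

Besides the shell and the picture viewer there is one more tool, called after "Call:" in YAML: its name, and indented under it one key for each argument. apply_moves: Moves the arm, as the interface text tells. Its arguments: {"type":"object","properties":{"motion":{"type":"array","items":{"type":"object","properties":{"jaw":{"type":"number"},"slide":{"type":"array","items":{"type":"number"}},"spin":{"type":"number"}}}},"grip_force":{"type":"number"}},"required":["motion"]}

```bash
mkdir -p pics; ls
python3 - <<'E'
from plant import ctrl,snapshot,camera_info
import cv2
o=ctrl.observe();print(o)
for n in("scene","top"):
    c=camera_info(n);print(n,c)
    cv2.imwrite(f"pics/{n}0.png",snapshot(n)[:,:,::-1])
E
```

```text
pics
{'time_s': 0.0, 'joint_pos': array([9.92691088e-01, 3.78084126e-01, 7.96338763e-02, 1.27442346e+00,
       3.29277163e-06, 1.46054574e+00]), 'joint_velocities': array([-0.00092707, -0.00025149, -0.00093475,  0.00115475, -0.00030643,
        0.00051465]), 'joint_torque': array([-1.48006806e-03, -4.63601339e+01,  2.69877434e+01,  2.07978138e-02,
        6.47419620e-05, -1.43910537e-07]), 'position': array([258.94107209, 512.70946686, 255.35191013]), 'ee_rot': array([-3.13952824e+00, -2.31842073e-04,  2.67373776e+00]), 'contact_force': array([-0.72089411, -0.81981174, -0.51241915]), 'moment': array([-0.01398613, -0.03698335, -0.0098492 ]), 'grasp_force': 0.0, 'gripper_width': 1.0010436142307502}
scene {'mtx': array([[546.0151928 ,   0.        , 325.57735472],
       [  0.        , 546.0151928 , 246.88428464],
       [  0.        ,   0.        ,   1.        ]]), 'dist': array([-0.16872196,  0.        ,  0.        ,  0.        ,  0.        ]), 'position': array([1362.45136623, -441.28748969, 1090.20363907]), 'attitude': array([-2.38152392,  0.01402485,  1.04346182])}
top {'mtx': array([[580.28506929,   0.        , 320.2236232 ],
       [  0.        , 580.28506929, 243.75325514],
       [  0.        ,   0.        ,   1.        ]]), 'dist': array([0.06421659, 0.        , 0.        , 0.        , 0.        ]), 'position': array([ 360.7026493 ,   -4.34340773, 1407.74720451]), 'attitude': array([-2.98487064,  0.01750731, -1.58896758])}
```

View pics/top0.png

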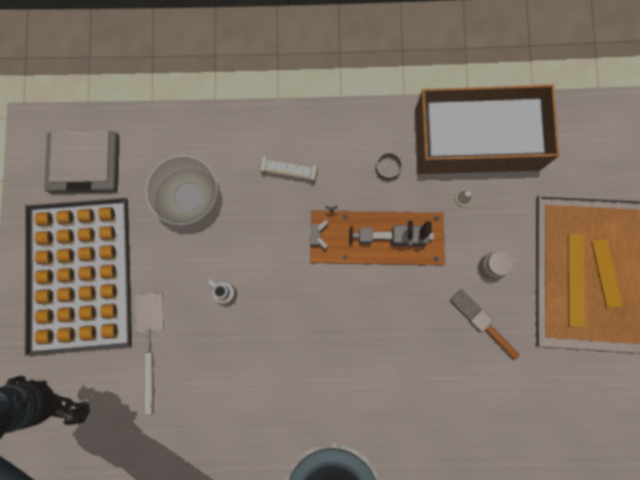

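View pics/scene0.png

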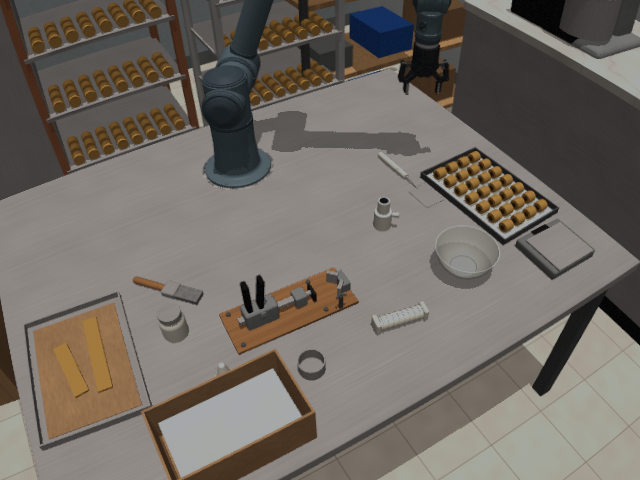

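The top view shows the clamp at about (377,238) with its jaw travelling left (world +y), its pointer at (331,209), and the nozzle at (223,293) with its lug to (211,284). Next I'll measure these.

```bash
cat > h.py <<'E'
import numpy as np, cv2
from scipy.spatial.transform import Rotation as R
from plant import ctrl,snapshot,camera_info
def ray(c,px):
    u=cv2.undistortPoints(np.array(px,float).reshape(-1,1,2),c["mtx"],c["dist"]).reshape(-1,2)
    d=np.c_[u,np.ones(len(u))]@R.from_euler("xyz",c["attitude"]).as_matrix().T
    return c["position"],d
def plane(c,px,z):
    p,d=ray(c,px); return p+d*((z-p[2])/d[:,2])[:,None]
def proj(c,P):
    M=R.from_euler("xyz",c["attitude"]).as_matrix().T
    return cv2.projectPoints(np.array(P,float).reshape(-1,3),cv2.Rodrigues(M)[0],-M@c["position"],c["mtx"],c["dist"])[0].reshape(-1,2)
E
python3 - <<'E'
from h import *
im=cv2.imread("pics/top0.png");c=camera_info("top")
hsv=cv2.cvtColor(im,cv2.COLOR_BGR2HSV)
m=cv2.inRange(hsv,(5,110,60),(20,255,255));m[:, :290]=0;m[:,460:]=0;m[:195]=0;m[280:]=0
pts=cv2.findNonZero(m);r=cv2.minAreaRect(pts);b=cv2.boxPoints(r)
W=plane(c,b,10);print(b,W.round(1));print([np.linalg.norm(W[i]-W[i-1]).round(1) for i in range(4)],W.mean(0))
print("ptr",plane(c,[[331,209]],60),"noz neck",plane(c,[[220,292]],95),"lug",plane(c,[[211,284]],52))
a=cv2.resize(im[190:320,190:450],None,fx=3,fy=3,interpolation=cv2.INTER_CUBIC);cv2.imwrite("pics/t1.png",a)
E
```

```text
[[309.94565 262.37012]
 [310.78415 210.38364]
 [443.83017 212.52954]
 [442.99167 264.51602]] [[ 536.8   41.9   10. ]
 [ 665.6   37.8   10. ]
 [ 652.9 -287.2   10. ]
 [ 525.2 -278.7   10. ]]
[np.float64(320.8), np.float64(128.9), np.float64(325.3), np.float64(128.0)] [ 595.13252171 -121.56216992   10.        ]
ptr [[657.03406148 -11.70545988  60.        ]] noz neck [[462.80652365 243.62339663  95.        ]] lug [[485.31506314 272.99800403  52.        ]]
```

View pics/t1.png

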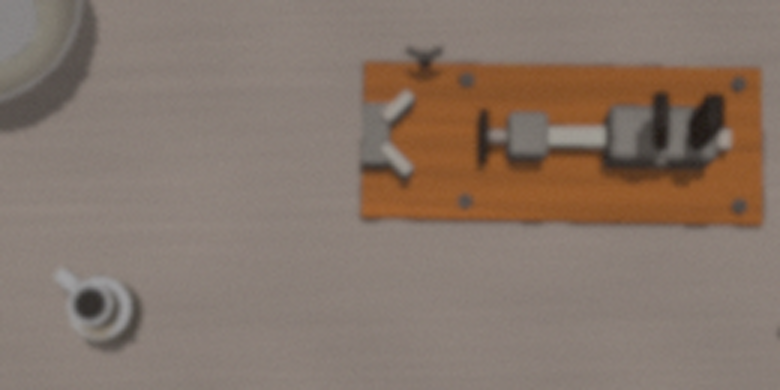

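The top view crop shows the plate's V end at left (~362,140), the V mouth facing the pad at (483,138), the pointer at (424,58), and the nozzle neck at (90,303) with the lug tip at (60,272). I'll move above the nozzle.

Call:
apply_moves:
  motion:
    - {"jaw": 100, "slide": [2.3, -3.0, 0], "spin": 0.15}
    - {"jaw": 100, "slide": [2.3, -3.0, 0], "spin": 0.15}
    - {"jaw": 100, "slide": [2.3, -3.0, 0], "spin": 0.15}
    - {"jaw": 100, "slide": [2.3, -3.0, 0], "spin": 0.15}
    - {"jaw": 100, "slide": [2.3, -3.0, 0], "spin": 0.15}
    - {"jaw": 100, "slide": [2.3, -3.0, 0], "spin": 0.15}
    - {"jaw": 100, "slide": [2.0, -3.0, 0], "spin": 0.14}
    - {"jaw": 100, "slide": [0, 0, 0], "spin": 0}

```text
time_s: 0.9
position: [418.4, 301.1, 255.9]
ee_rot: [-3.14, -0.001, -2.578]
contact_force: [-0.7, 0.6, -0.9]
gripper_width: 1.001
grasp_force: 0.0
```

Run:
```python
from h import *
c=camera_info("wrist");o=ctrl.observe();print(o["position"],o["ee_rot"],c)
cv2.imwrite("pics/w1.png",snapshot("wrist")[:,:,::-1])
import json;np.save("pics/w1.npy",c,allow_pickle=True)
```

```text
[418.381279   301.14970888 255.85580424] [-3.14024444e+00 -9.00296603e-04 -2.57789209e+00] {'mtx': array([[391.88951687,   0.        , 320.3520962 ],
       [  0.        , 391.88951687, 238.46008936],
       [  0.        ,   0.        ,   1.        ]]), 'dist': array([0.01064539, 0.        , 0.        , 0.        , 0.        ]), 'position': array([360.2852806 , 263.60291009, 373.37202032]), 'attitude': array([2.86861417e+00, 3.67505048e-04, 2.13353091e+00])}
```

View pics/w1.png

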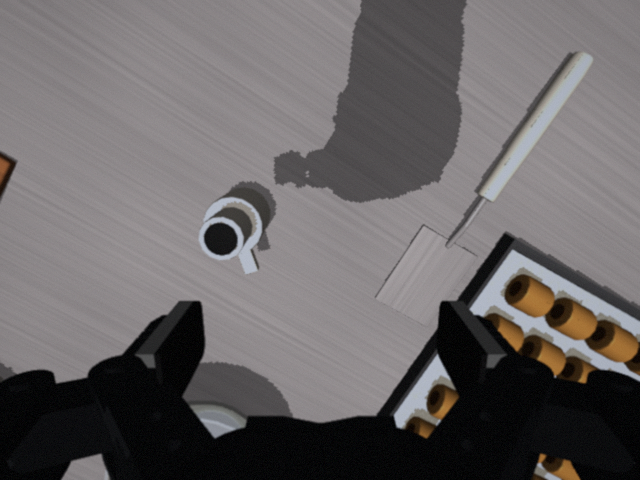

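The wrist view shows the neck hole centred near (221,239) and the lug end near (252,268).

Run:
```python
from h import *
c=np.load("pics/w1.npy",allow_pickle=True).item();im=cv2.imread("pics/w1.png");g=cv2.cvtColor(im,cv2.COLOR_BGR2GRAY)
m=(g<60).astype(np.uint8);m[:,:195]=0;m[:,250:]=0;m[:212]=0;m[262:]=0
k=max(cv2.findContours(m,0,1)[0],key=cv2.contourArea);e=cv2.fitEllipse(k);n=plane(c,[e[0]],95)[0];print(e,n)
E=plane(c,[[246,273],[258,266]],52);print(E,np.linalg.norm(E[0]-E[1]))
v=E.mean(0)-n;print(np.hypot(*v[:2]),np.arctan2(v[1],v[0]))
s=camera_info("scene");print(proj(s,[n]))
for w in(0.8,.85,.9,.95,1.0,1.05): print(w,proj(c,[n+[45*np.cos(w),45*np.sin(w),-43]]))
```

```text
((220.36412048339844, 238.4899444580078), (29.67561149597168, 32.15398406982422), 125.65034484863281) [465.60930417 242.76423999  95.        ]
[[497.55204878 273.32220299  52.        ]
 [486.34846412 278.95768867  52.        ]] 12.541092774886808
42.51803743774587 0.9026599261218573
[[381.71319568 200.52674413]]
0.8 [[248.05611975 273.45082662]]
0.85 [[250.51445835 272.82265724]]
0.9 [[252.93262198 272.07774432]]
0.95 [[255.30511679 271.2175785 ]]
1.0 [[257.62652089 270.24388607]]
1.05 [[259.89149306 269.15862841]]
```

Call:
apply_moves:
  motion:
    - {"jaw": 100, "slide": [2.4, -2.9, -2], "spin": 0.14}
    - {"jaw": 100, "slide": [2.3, -2.9, -3], "spin": 0.14}
    - {"jaw": 100, "slide": [0, 0, -3], "spin": 0.055}
    - {"jaw": 100, "slide": [0, 0, -3], "spin": 0}
    - {"jaw": 100, "slide": [0, 0, -3], "spin": 0}
    - {"jaw": 100, "slide": [0, 0, -2], "spin": 0}
    - {"jaw": 100, "slide": [0, 0, -1.1], "spin": 0}
    - {"jaw": 100, "slide": [0, 0, 0], "spin": 0}

```text
time_s: 1.75
position: [461.8, 246.5, 83.8]
ee_rot: [3.139, -0.003, -2.239]
contact_force: [-0.4, -0.7, 0.7]
gripper_width: 0.997
grasp_force: 0.0
```

Call:
apply_moves:
  motion:
    - {"jaw": 30, "slide": [0, 0, 0], "spin": 0}
    - {"jaw": 30, "slide": [0, 0, 0], "spin": 0}
    - {"jaw": 30, "slide": [0, 0, 0], "spin": 0}
    - {"jaw": 30, "slide": [0, 0, 0], "spin": 0}
    - {"jaw": 30, "slide": [0, 0, 0], "spin": 0}
    - {"jaw": 30, "slide": [0, 0, 0], "spin": 0}
  grip_force: 30

```text
time_s: 2.35
position: [464.6, 246.5, 86.4]
ee_rot: [-3.14, 0.002, -2.24]
contact_force: [-0.4, -0.4, 6.6]
gripper_width: 0.39
grasp_force: 32.7
```

Call:
apply_moves:
  motion:
    - {"jaw": 30, "slide": [0, 0, 1], "spin": 0}
    - {"jaw": 30, "slide": [0, 0, 3], "spin": 0}
    - {"jaw": 30, "slide": [0, 0, 4], "spin": 0}
    - {"jaw": 30, "slide": [0, 0, 4], "spin": 0}
    - {"jaw": 30, "slide": [0, 0, 2], "spin": 0}
    - {"jaw": 30, "slide": [0, 0, 0], "spin": 0}
    - {"jaw": 30, "slide": [0, 0, 0], "spin": 0}

```text
time_s: 3.05
position: [463.0, 246.1, 224.6]
ee_rot: [3.141, -0.001, -2.239]
contact_force: [0.3, 0.4, -3.3]
gripper_width: 0.391
grasp_force: 32.8
```

Run:
```python
from h import *
c=camera_info("wrist");o=ctrl.observe();print(o["position"],o["ee_rot"],o["contact_force"],o["gripper_width"])
a=snapshot("wrist")[:,:,::-1]
cv2.imwrite("pics/w2.png",a);np.save("pics/w2.npy",c,allow_pickle=True)
```

```text
[463.02329963 246.11840456 224.56824179] [ 3.14077996e+00 -9.32813296e-04 -2.23927180e+00] [ 0.27244381  0.44274497 -3.34029018] 0.39063699120342105
```

View pics/w2.png

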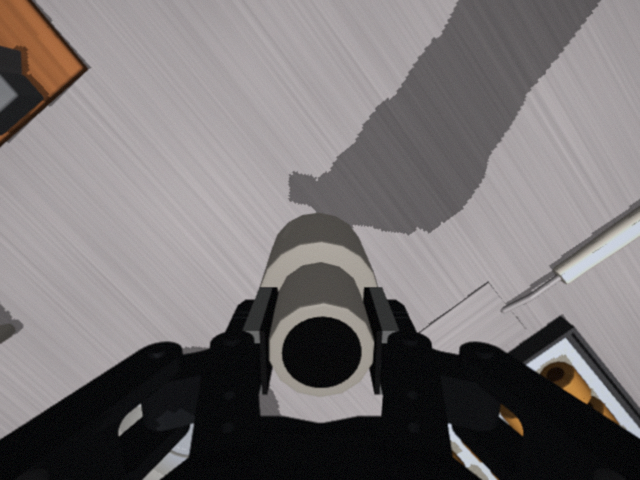

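The nozzle is held by the neck (rim centre ~(321,351)), with the lug hidden beneath the gripper. I'll work out its offset, and measure the pointer and V accurately by moving over the clamp.

Run:
```python
from h import *
c=np.load("pics/w2.npy",allow_pickle=True).item();im=cv2.imread("pics/w2.png");g=cv2.cvtColor(im,cv2.COLOR_BGR2GRAY)
m=(g<60).astype(np.uint8);m[:,:277]=0;m[:,366:]=0;m[:310]=0;m[392:]=0
k=max(cv2.findContours(m,0,1)[0],key=cv2.contourArea);e=cv2.fitEllipse(k);print(e)
n=plane(c,[e[0]],224.6+8.6)[0];print(n, n-[463,246.1,224.6])
print("size",np.linalg.norm(np.diff(plane(c,[[282,352],[361,352]],233.2),axis=0)))
t=camera_info("top");
```

```text
((321.2197570800781, 351.8818359375), (69.56246185302734, 78.07709503173828), 85.79619598388672)
[462.03884146 244.4250029  233.2       ] [-0.96115854 -1.6749971   8.6       ]
size 24.78114799588816
```

Call:
apply_moves:
  motion:
    - {"jaw": 30, "slide": [0.4, -3.6, 0], "spin": -0.14}
    - {"jaw": 30, "slide": [0.4, -3.6, 0], "spin": -0.14}
    - {"jaw": 30, "slide": [0.4, -3.6, 0], "spin": -0.14}
    - {"jaw": 30, "slide": [0.4, -3.6, 0], "spin": -0.14}
    - {"jaw": 30, "slide": [0.4, 0, 0], "spin": -0.14}
    - {"jaw": 30, "slide": [0.4, 0, 0], "spin": -0.14}
    - {"jaw": 30, "slide": [0, 0, 0], "spin": -0.1}
    - {"jaw": 30, "slide": [0, 0, 0], "spin": 0}

```text
time_s: 3.9
position: [486.1, 101.9, 223.0]
ee_rot: [-3.141, -0.005, 3.104]
contact_force: [-0.0, 0.4, -1.8]
gripper_width: 0.388
grasp_force: 31.7
```

Run:
```python
from h import *
c=camera_info("wrist");o=ctrl.observe();print(o["position"],o["ee_rot"],c["position"],c["attitude"])
cv2.imwrite("pics/w3.png",snapshot("wrist")[:,:,::-1]);np.save("pics/w3.npy",c,allow_pickle=True)
cv2.imwrite("pics/s3.png",snapshot("scene")[:,:,::-1])
```

```text
[486.06037251 101.94897947 223.01322974] [-3.14117995 -0.00470647  3.10366733] [417.91005789 103.57258824 340.76156025] [ 2.87289802e+00 -3.75693224e-05  1.53197160e+00]
```

View pics/w3.png

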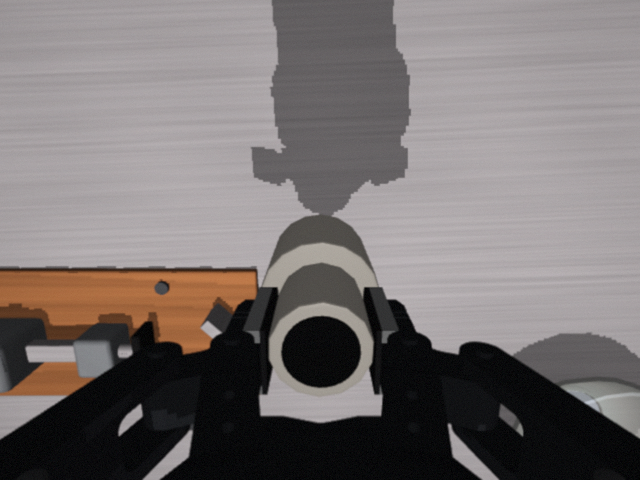

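The plate's near edge is at row ~268 and its corner at (257,268), parallel to the image, so the tool yaw already matches the clamp heading. The lug points away from the camera (+x). Next is the nest position.

Run:
```python
from h import *
c=np.load("pics/w3.npy",allow_pickle=True).item();im=cv2.imread("pics/w3.png")
hsv=cv2.cvtColor(im,cv2.COLOR_BGR2HSV);m=cv2.inRange(hsv,(5,110,80),(20,255,255))
P=[(x,np.argmax(m[:,x]>0)) for x in range(5,250,6)];q=np.array(P,float)
W=plane(c,q,10);f=np.polyfit(W[:,1],W[:,0],1);r=W[:,0]-np.polyval(f,W[:,1]);g=abs(r)<2;f=np.polyfit(W[g,1],W[g,0],1);print("edge x=f(y)",f,r.std())
rows=[(np.max(np.nonzero(m[y])[0]),y) for y in range(272,282,3)];E=plane(c,np.array(rows,float),10);print("V-end",rows,E)
s=f[0];h=np.arctan2(1,s);ex=np.array([np.cos(h),np.sin(h)]);ey=np.array([-ex[1],ex[0]])
print("heading",h)
cor=np.array([np.polyval(f,E[0,1]),E[0,1]]);print("nest if end=135",cor-65*ey-50*ex)
t=camera_info("top");a=cv2.imread("pics/top0.png");print(cv2.cvtColor(a,cv2.COLOR_BGR2GRAY)[202:220,322:342])
hs=cv2.cvtColor(a,cv2.COLOR_BGR2HSV)
m=cv2.inRange(hs,(5,110,60),(20,255,255))
# far/near plate edges in top view
for y0,y1,name in((200,225,"far"),(250,275,"near")):
    q=[]
    for x in list(range(345,400,4)):
        col=np.nonzero(m[y0:y1,x])[0]+y0; q.append((x,col.min()-.5 if name=="far" else col.max()+.5))
    w=plane(t,np.array(q),10);print(name,np.polyfit(w[:,1],w[:,0],1),np.polyval(np.polyfit(w[:,1],w[:,0],1),-10))
for p in([331,212],[331,213],[331,214]): print(p,plane(t,[p],58))
```

```text
edge x=f(y) [3.97840792e-02 5.35267154e+02] 0.009341209843568335
V-end [(np.int64(255), 272), (np.int64(256), 275), (np.int64(256), 278), (np.int64(256), 281)] [[537.79819358  40.31477122  10.        ]
 [540.68795547  40.97491315  10.        ]
 [543.55489693  40.73913386  10.        ]
 [546.43415038  40.50241444  10.        ]]
heading 1.5310332174306174
nest if end=135 [599.83202887 -12.22962744]
[[127 125 125 126 126 128 129 129 128 126 128 128 127 127 129 131 129 128
  127 129]
 [129 130 128 129 126 129 129 128 129 127 128 128 130 129 128 126 130 128
  129 128]
 [126 128 126 126 123 126 126 128 128 129 127 127 125 126 124 124 125 128
  130 127]
 [129 129 125 117 111 112 118 121 124 123 123 125 114 110 110 114 122 129
  128 129]
 [130 125 121 106  94  94 104 107 111 111 112 108 101  93  90 106 122 129
  129 129]
 [129 124 119 104  89  82  83  89  92  92  93  89  81  81  86 105 121 126
  130 127]
 [125 125 120 115 101  90  83  78  75  71  74  73  79  86  96 112 124 126
  128 129]
 [121 122 120 119 111 105  93  78  68  64  64  71  84 101 111 118 121 123
  123 125]
 [110 109 111 108 10
[... 401 characters left out ...]
95]
 [ 99  98  96  92  85  76  71  69  66  67  68  71  75  81  88  96  98  95
   99  97]
 [ 99 101 101  98  91  88  82  76  77  73  76  79  86  91  94  98  99  99
   98  96]
 [ 98  98  98 100  96  96  93  86  85  88  88  91  92  96  99  98  97  99
   95  95]
 [ 96  97  98  99  96  96  95  94  96  93  95  91  94  94  94  97  93  94
   96  94]
 [ 96  99 104 108 103  99  95  96  94  94  94  94  95  92  96  93  91  94
   91  94]]
far [3.61128773e-02 6.63882580e+02] 663.5214510075366
near [3.32885558e-02 5.34927661e+02] 534.5947749543556
[331, 212] [[650.19797473 -11.56404326  58.        ]]
[331, 213] [[647.77518048 -11.51329524  58.        ]]
[331, 214] [[645.35363046 -11.46256354  58.        ]]
```

Call:
apply_moves:
  motion:
    - {"jaw": 30, "slide": [3, -3, 0], "spin": 0}
    - {"jaw": 30, "slide": [3, -3, 0], "spin": 0}
    - {"jaw": 30, "slide": [3, -3, 0], "spin": 0}
    - {"jaw": 30, "slide": [2.5, -2.7, -1], "spin": 0}
    - {"jaw": 30, "slide": [0, 0, -3], "spin": 0}
    - {"jaw": 30, "slide": [0, 0, -3], "spin": 0}
    - {"jaw": 30, "slide": [0, 0, -1], "spin": 0}
    - {"jaw": 30, "slide": [0, 0, 0], "spin": 0}

```text
time_s: 4.8
position: [600.4, -14.2, 143.0]
ee_rot: [3.141, -0.006, 3.105]
contact_force: [-0.6, 0.7, -2.4]
gripper_width: 0.39
grasp_force: 31.5
```

Run:
```python
from h import *
c=camera_info("wrist");o=ctrl.observe();print(o["position"],o["ee_rot"],o["contact_force"])
w=snapshot("wrist")[:,:,::-1];s=snapshot("scene")[:,:,::-1]
np.save("pics/w4.npy",c,allow_pickle=True)
cv2.imwrite("pics/w4f.png",w);cv2.imwrite("pics/s4f.png",s)
S=cv2.resize(s[170:370,220:400],(540,600),interpolation=cv2.INTER_CUBIC)
cv2.imwrite("pics/s4.png",S)
```

```text
[600.38357025 -14.23939941 142.96152445] [ 3.14095125 -0.00561333  3.10508166] [-0.57599913  0.72635814 -2.42531332]
```

View pics/s4.png

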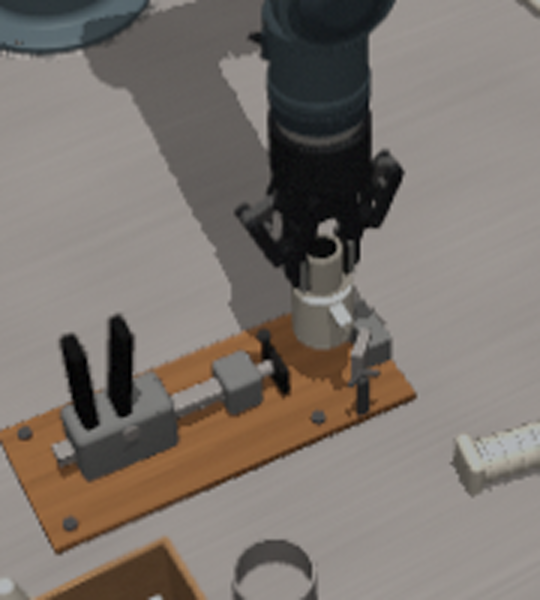

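Nozzle hovers before the V, its lug at (340,315) in the crop, heading for the pointer at (365,375). I'll descend.

Call:
apply_moves:
  motion:
    - {"jaw": 30, "slide": [0.1, -0.1, -1.5], "spin": 0}
    - {"jaw": 30, "slide": [0, 0, -1.5], "spin": 0}
    - {"jaw": 30, "slide": [0, 0, -0.8], "spin": 0}
    - {"jaw": 30, "slide": [0, 0, -0.4], "spin": 0}
    - {"jaw": 30, "slide": [0, 0, -0.2], "spin": 0}
    - {"jaw": 30, "slide": [0, 0, 0], "spin": 0}

```text
time_s: 5.5
position: [603.8, -15.6, 101.7]
ee_rot: [3.141, 0.001, 3.104]
contact_force: [-0.6, -0.5, -3.5]
gripper_width: 0.39
grasp_force: 33.0
```

Call:
apply_moves:
  motion:
    - {"jaw": 30, "slide": [-0.1, 0, -0.2], "spin": 0}
    - {"jaw": 30, "slide": [0, 0, -0.1], "spin": 0}
    - {"jaw": 30, "slide": [0, 0, 0], "spin": 0}

```text
time_s: 5.8
position: [602.5, -15.7, 98.3]
ee_rot: [3.141, -0.0, 3.104]
contact_force: [-0.0, -0.8, -2.7]
gripper_width: 0.391
grasp_force: 33.0
```

Call:
apply_moves:
  motion:
    - {"jaw": 30, "slide": [0, 0, -0.1], "spin": 0}
    - {"jaw": 30, "slide": [0, 0, 0], "spin": 0}

```text
time_s: 6.0
position: [602.6, -15.8, 97.3]
ee_rot: [3.141, -0.0, 3.104]
contact_force: [-0.0, 0.7, -2.0]
gripper_width: 0.386
grasp_force: 33.0
```

Call:
apply_moves:
  motion:
    - {"jaw": 30, "slide": [0, 0, -0.1], "spin": 0}
    - {"jaw": 30, "slide": [0, 0, 0], "spin": 0}

```text
time_s: 6.2
position: [602.5, -15.7, 96.2]
ee_rot: [3.141, -0.0, 3.104]
contact_force: [-0.6, 1.1, -2.6]
gripper_width: 0.388
grasp_force: 33.0
```

Call:
apply_moves:
  motion:
    - {"jaw": 30, "slide": [0, 0, -0.1], "spin": 0}
    - {"jaw": 30, "slide": [0, 0, 0], "spin": 0}

```text
time_s: 6.4
position: [602.8, -15.8, 95.6]
ee_rot: [3.142, 0.0, 3.104]
contact_force: [-0.4, 0.0, -1.0]
gripper_width: 0.389
grasp_force: 33.3
```

Call:
apply_moves:
  motion:
    - {"jaw": 30, "slide": [0, 0, -0.1], "spin": 0}
    - {"jaw": 30, "slide": [0, 0, 0], "spin": 0}

```text
time_s: 6.6
position: [603.2, -15.8, 95.4]
ee_rot: [-3.142, 0.002, 3.104]
contact_force: [-0.3, 0.0, 5.0]
gripper_width: 0.388
grasp_force: 33.9
```

Touchdown. Release, rise, and look.

Call:
apply_moves:
  motion:
    - {"jaw": 90, "slide": [0, 0, 0], "spin": 0}
    - {"jaw": 90, "slide": [0, 0, 0], "spin": 0}
    - {"jaw": 90, "slide": [0, 0, 0], "spin": 0}
    - {"jaw": 90, "slide": [0, 0, 0], "spin": 0}
    - {"jaw": 90, "slide": [0, 0, 3], "spin": 0}
    - {"jaw": 90, "slide": [0, 0, 4], "spin": 0}
    - {"jaw": 90, "slide": [0, 0, 4], "spin": 0}
    - {"jaw": 90, "slide": [0, 0, 4], "spin": 0}

```text
time_s: 7.4
position: [602.2, -15.7, 245.7]
ee_rot: [3.141, -0.0, 3.104]
contact_force: [2.0, -0.6, 0.3]
gripper_width: 0.899
grasp_force: 0.0
```

Call:
apply_moves:
  motion:
    - {"jaw": 90, "slide": [-3, -4, 0], "spin": 0}
    - {"jaw": 90, "slide": [-3, -4, 0], "spin": 0}
    - {"jaw": 90, "slide": [-2, -4, 0], "spin": 0}
    - {"jaw": 90, "slide": [0, 0, 0], "spin": 0}
    - {"jaw": 90, "slide": [0, 0, 0], "spin": 0}

```text
time_s: 7.9
position: [522.2, -136.4, 244.4]
ee_rot: [3.141, 0.0, 3.102]
contact_force: [1.4, 0.1, 0.1]
gripper_width: 0.902
grasp_force: 0.0
```

Run:
```python
from h import *
c=camera_info("wrist");o=ctrl.observe();print(o["position"],o["ee_rot"],c["position"])
w=snapshot("wrist")[:,:,::-1];s=snapshot("scene")[:,:,::-1];t=snapshot("top")[:,:,::-1]
np.save("pics/w5.npy",c,allow_pickle=True)
for n,i in zip("wst",(w,s,t)): cv2.imwrite(f"pics/{n}5f.png",i)
```

```text
[ 522.24499171 -136.42926912  244.41376742] [3.14097890e+00 3.06523931e-04 3.10161985e+00] [ 453.53201927 -134.7781952   361.82858344]
```

View pics/w5f.png

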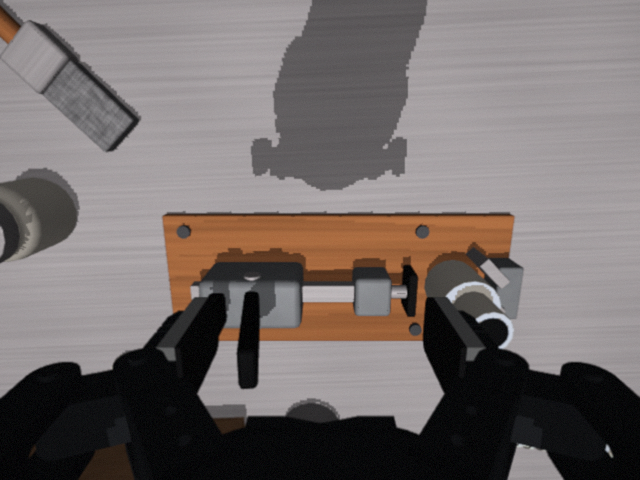

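The nozzle stands in front of the V (neck rim ~(492,330)); the trigger is partly covered by the finger. I'll check the lug in the scene and top views.

Run:
```python
from h import *
s=cv2.imread("pics/s5f.png");t=cv2.imread("pics/t5f.png")
a=cv2.resize(s[230:320,290:380],(540,540),interpolation=cv2.INTER_CUBIC)
b=cv2.resize(t[195:270,300:335],(252,540),interpolation=cv2.INTER_CUBIC)
cv2.imwrite("pics/v9.png",np.hstack([a,b]))
sc=camera_info("scene");tc=camera_info("top")
h=1.531;ex=np.array([np.cos(h),np.sin(h),0]);ey=np.array([-ex[1],ex[0],0])
n=np.array([600.7,-15.7,0])
for nm,P in(("rim",n+[0,0,105]),("lug",n-45*ey+[0,0,57]),("ptr",n+4*ex-55*ey+[0,0,57])):
    p=proj(sc,P)[0];q=proj(tc,P)[0];print(nm,p,(p-[290,230])*6,(q-[300,195])*7.2+[540,0])
```

```text
rim [324.85225292 266.19597485] [209.11351751 217.17584911] [779.65624473 243.92005788]
lug [333.82738079 291.50976412] [262.96428474 369.05858473] [781.45277847 136.10963928]
ptr [337.25772795 293.72337873] [283.54636768 382.34027237] [769.88912975 106.22319978]
```

View pics/v9.png

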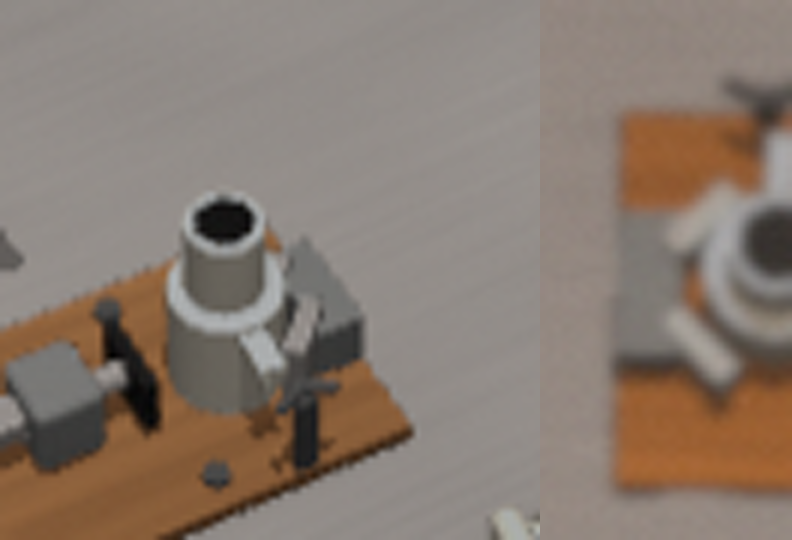

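Run:
```python
from h import *
t=cv2.imread("pics/t5f.png");hs=cv2.cvtColor(t,cv2.COLOR_BGR2HSV);g=cv2.cvtColor(t,cv2.COLOR_BGR2GRAY)
print(hs[208:226,322:346,1]);print(g[208:250:1,322:350])
```

```text
[[ 37  38  37  34  33  35  35  29  33  28  30  27  30  34  32  33  34  33
   32  33  31  35  31  32]
 [ 43  45  46  45  43  46  43  44  30  36  31  38  44  46  44  40  41  41
   40  39  40  36  35  37]
 [ 76  78  73  74  75  76  77  64  59  48  59  68  77  70  69  67  62  65
   65  63  60  59  58  59]
 [121 125 128 129 128 129 124 120 103  80  93 106 118 116 116 115 114 114
  117 112 115 115 114 115]
 [158 162 159 154 161 157 158 148 121  85  66  88 103 116 130 149 151 157
  157 160 158 158 157 153]
 [172 165 168 165 168 161 160 154 101  59  36  40  51  64  96 138 162 163
  169 169 163 165 153 149]
 [171 164 169 169 162 156 154 149  98  37  16  11  16  29  66 127 162 171
  172 167 165 148 121 115]
 [168 167 175 166 163 163 153 140  88  33   8   3   5  21  64 124 160 173
  168 168 155 125  84  68]
 [173 172 168 168 172 174 161 150  95  32   6   3   6  22  66 122 167 171
  169 172 153 110  60  37]
 [171 169 169 172 171 172 168 154 107  44  10   3   6  23  69 128 167 173
  172 168 159 110  65  41]
 [170 166 161 156 157 168 165 155 116  47  14   3   5  27  75 139 174 171
  174 171 167 14
[... 210 characters left out ...]
5]
 [116  77  49  42  53  73  95  90  62  29  11   3   8  22  63 117 149 168
  168 168 174 168 174 171]
 [ 76  49  32  28  31  36  45  36  22  14   8   5   8  14  34  67  96 127
  151 163 169 169 164 168]
 [ 47  32  24  20  16  11  13  12   7   8   6   4   8   8  16  25  45  76
  113 150 173 171 173 168]
 [ 31  22  18  14   6   5   7   6   5  11  13  24  12  12  10  11  19  33
   71 115 152 171 175 170]
 [ 25  17  11   8   9   3   6   8  19  23  28  31  31  20   8   6   7  14
   39  82 128 163 173 176]]
[[134 133 128 ... 137 136 137]
 [130 130 128 ... 130 131 132]
 [118 119 117 ... 117 118 122]
 ...
 [ 89 111 128 ... 103  97  93]
 [ 73  82  95 ... 104  99  98]
 [ 83  70  73 ... 105 102 102]]
```

Run:
```python
from h import *
t=cv2.imread("pics/t5f.png");c=camera_info("top");sat=cv2.cvtColor(t,cv2.COLOR_BGR2HSV)[...,1].astype(float);g=cv2.cvtColor(t,cv2.COLOR_BGR2GRAY)
q=[]
for y in range(214,220):
    r=sat[y];f=lambda a,b:a+(r[a]-85)/(r[a]-r[b])*(b-a)
    L=next(f(x,x+1) for x in range(327,333) if r[x]>85>=r[x+1]);Rr=next(f(x,x+1) for x in range(333,340) if r[x]<=85<r[x+1]);q.append(((L+Rr)/2,y))
w=plane(c,np.array(q),62);print(q,w[[0,-1]])
m=(g<85).astype(np.uint8);m[:222]=0;m[236:]=0;m[:,:326]=0;m[:,342:]=0
k=max(cv2.findContours(m,0,1)[0],key=cv2.contourArea);M=cv2.moments(k);ct=[M["m10"]/M["m00"],M["m01"]/M["m00"]];a=plane(c,[ct],105)[0]
print(ct,cv2.contourArea(k),a);d=w.mean(0)-a;print("lug yaw from axis",np.arctan2(d[1],d[0]))
p=plane(c,[[331.3,211.5]],59)[0];print(p)
d=p-a;print("ptr bearing",np.arctan2(d[1],d[0]),np.hypot(*d[:2]))
```

```text
[(np.float64(333.2622950819672), 214), (np.float64(333.20227272727277), 215), (np.float64(333.24900793650795), 216), (np.float64(333.3101963949422), 217), (np.float64(333.3027626811594), 218), (np.float64(333.1967213114754), 219)] [[644.39232597 -16.79158155  62.        ]
 [632.34362755 -16.37703121  62.        ]]
[332.6902356902356, 228.16835016835014] 49.5 [602.37420858 -14.37776823 105.        ]
lug yaw from axis -0.06282406883686209
[651.17874436 -12.29562647  59.        ]
ptr bearing 0.042637018290409404 48.84893066304081
```

The lug bears about −0.05 rad against the −0.04 wanted, and the axis is about 4 mm short of the nest: well placed. Now over to the trigger, with one finger outside the post and one outside the trigger.

Call:
apply_moves:
  motion:
    - {"jaw": 100, "slide": [2.5, -2.5, 0], "spin": 0}
    - {"jaw": 100, "slide": [2.5, -2.5, 0], "spin": 0}
    - {"jaw": 100, "slide": [2, -2, 0], "spin": 0}
    - {"jaw": 100, "slide": [0, 0, -2], "spin": 0}
    - {"jaw": 100, "slide": [0, 0, -1], "spin": 0}
    - {"jaw": 100, "slide": [0, 0, 0], "spin": 0}
    - {"jaw": 100, "slide": [0, 0, 0], "spin": 0}

```text
time_s: 8.75
position: [592.3, -204.5, 214.3]
ee_rot: [3.141, -0.001, 3.105]
contact_force: [-0.1, 0.1, 0.3]
gripper_width: 1.002
grasp_force: 0.0
```

Run:
```python
from h import *
c=camera_info("wrist");o=ctrl.observe();print(o["position"],o["ee_rot"])
w=snapshot("wrist")[:,:,::-1];cv2.imwrite("pics/w6.png",w);np.save("pics/w6.npy",c,allow_pickle=True)
h=1.531;ex=np.array([np.cos(h),np.sin(h),0]);O=np.array([599.6,-10.8,0])-85*ex
print(proj(c,[O-135*ex+[0,0,155],O-85*ex+[0,0,155]]))
```

```text
[ 592.25741059 -204.51423064  214.26120701] [ 3.14095715e+00 -1.13331353e-03  3.10532337e+00]
[[268.01553257 276.07179899]
 [371.93770745 276.28155507]]
```

View pics/w6.png

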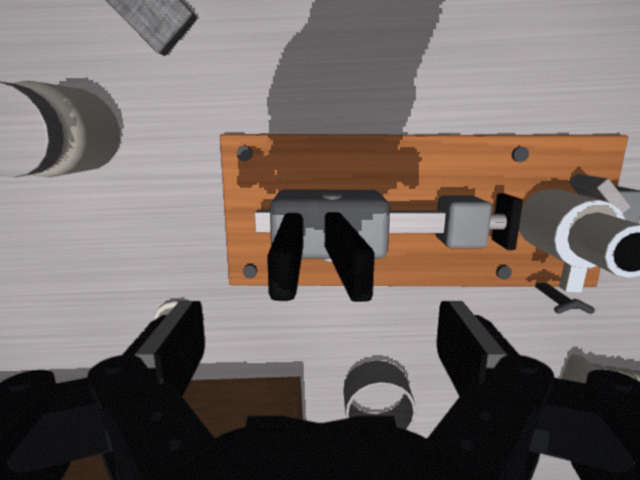

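The fingers straddle post (top ~268–300, row 290) and trigger (outer edge ~373), the jaw block spans columns 445–490 and the pad 498–521, all matching predictions. I'll descend and sample the image along the clamp axis.

Call:
apply_moves:
  motion:
    - {"jaw": 100, "slide": [0, -0.1, -3], "spin": 0}
    - {"jaw": 100, "slide": [0, 0, -3], "spin": 0}
    - {"jaw": 100, "slide": [0, 0, -2.3], "spin": 0}
    - {"jaw": 100, "slide": [0, 0, 0], "spin": 0}
    - {"jaw": 100, "slide": [0, 0, 0], "spin": 0}

```text
time_s: 9.3
position: [592.7, -206.5, 132.4]
ee_rot: [-3.142, 0.0, 3.104]
contact_force: [-0.9, -0.3, -0.3]
gripper_width: 0.996
grasp_force: 0.0
```

```bash
cat > prof.py <<'E'
from h import *
import sys
def line(y,z,show=True):
    c=camera_info("wrist");w=snapshot("wrist")[:,:,::-1].copy()
    h=1.531;ex=np.array([np.cos(h),np.sin(h),0]);ey=np.array([-ex[1],ex[0],0]);O=np.array([599.6,-10.8,0])-85*ex
    hs=cv2.cvtColor(w,cv2.COLOR_BGR2HSV)
    X=np.arange(-45,75,1.);P=proj(c,[O+x*ex+y*ey+[0,0,z] for x in X]).astype(np.float32)
    s=cv2.remap(hs,P[:,0].reshape(1,-1),P[:,1].reshape(1,-1),cv2.INTER_LINEAR)[0]
    return X,s,P,w
if __name__=="__main__":
    o=ctrl.observe();print(o["time_s"],o["position"].round(1),o["contact_force"].round(1),o["gripper_width"])
    for y in(10,):
        X,s,P,w=line(y,48);print(P[[0,-1]].round())
        cl=''.join('.' if a[1]>110 and a[2]>60 else 'b' if a[2]<45 else 'W' if a[2]>150 else 'g' for a in s)
        print("-45|"+'|'.join(cl[i:i+10] for i in range(0,120,10)))
    cv2.imwrite("pics/p%05d.png"%int(o["time_s"]*100),w)
E
python3 prof.py
```

```text
9.3 [ 592.7 -206.5  132.4] [-0.9 -0.3 -0.3] 0.9961200500215797
[[445. 241.]
 [670. 241.]]
-45|gggggggggg|gggggggggg|gggggggggg|gggWWWWWWW|WWWWWWWWWW|WWWWWWWWWW|Wgbbbbbbbb|bbbbbbbbbb|bbgggggggg|gggggggggg|ggggbbbbbb|bbbbbbbbbb
```

Call:
apply_moves:
  motion:
    - {"jaw": 100, "slide": [-0.05, -1.4, 0], "spin": 0}
    - {"jaw": 100, "slide": [-0.03, -0.4, 0], "spin": 0}
    - {"jaw": 100, "slide": [-0.02, -0.4, 0], "spin": 0}
    - {"jaw": 100, "slide": [0, -0.3, 0], "spin": 0}
    - {"jaw": 100, "slide": [0, 0, 0], "spin": 0}

```text
time_s: 9.85
position: [592.6, -231.3, 132.8]
ee_rot: [3.139, 0.003, 3.104]
contact_force: [1.0, 5.7, 3.6]
gripper_width: 1.003
grasp_force: 2.8
```

```bash
sed -i 's/np.arange(-45,75,1.)/np.arange(-45,75,.5)/; s/range(0,120,10)/range(0,240,10)/' prof.py; python3 prof.py
```

```text
9.85 [ 592.6 -231.3  132.8] [1.  5.7 3.6] 1.002511234984654
[[491. 238.]
 [717. 238.]]
-45|gggggggggg|gggggggggg|gggggggggg|gggggggggg|gggggggggg|gggggggggg|gggggggggg|gWWWWWWWWW|WWWWWWWWWW|WWWWWWWWWW|WWWWWWWWWW|WWWWWWWWWW|WWWWggggbb|bbbbbbbbbb|bbbbbbbbbb|bbbbbbbbbb|bbbbbbbbbb|bbbbbbbbbb|bbbbbbbbbb|bbbbbbbbbb|bbbbbbbbbb|bbbbbbbbbb|bbbbbbbbbb|bbbbbbbbbb
```

Call:
apply_moves:
  motion:
    - {"jaw": 100, "slide": [-0.02, -0.4, 0], "spin": 0}
    - {"jaw": 100, "slide": [-0.01, -0.3, 0], "spin": 0}
    - {"jaw": 100, "slide": [-0.01, -0.3, 0], "spin": 0}
    - {"jaw": 100, "slide": [0, 0, 0], "spin": 0}

```text
time_s: 10.3
position: [592.4, -239.2, 133.0]
ee_rot: [3.135, 0.004, 3.105]
contact_force: [0.8, 9.8, 7.2]
gripper_width: 0.997
grasp_force: 5.5
```

```bash
python3 prof.py
```

```text
10.3 [ 592.4 -239.2  133. ] [0.8 9.8 7.2] 0.9970153110333249
[[505. 238.]
 [729. 238.]]
-45|gggggggggg|gggggggggg|gggggggggg|gggggggggg|gggggggggg|gggggggggg|gggggggggg|gggggggggg|gWWWWWWWWW|WWWWWWWWWW|WWWWWWWWWW|WWWWWWWWWW|WWWWWWWWWW|WWWWggggbb|bbbbbbbbbb|bbbbbbbbbb|bbbbbbbbbb|bbbbbbbbbb|bbbbbbbbbb|bbbbbbbbbb|bbbbbbbbbb|bbbbbbbbbb|bbbbbbbbbb|bbbbbbbbbb
```

Call:
apply_moves:
  motion:
    - {"jaw": 100, "slide": [0, -0.1, 0], "spin": 0}
    - {"jaw": 100, "slide": [0, 0, 0], "spin": 0}
    - {"jaw": 100, "slide": [0.03, 0.8, 0], "spin": 0}
    - {"jaw": 100, "slide": [0.03, 0.8, 0], "spin": 0}
    - {"jaw": 100, "slide": [0.02, 0.6, 0], "spin": 0}
    - {"jaw": 100, "slide": [0, 0, 0], "spin": 0}
    - {"jaw": 100, "slide": [0, 0, 0], "spin": 0}

```text
time_s: 11.05
position: [591.6, -220.8, 131.1]
ee_rot: [3.142, -0.001, 3.104]
contact_force: [-0.6, 2.7, -1.2]
gripper_width: 0.998
grasp_force: 0.8
```

```bash
python3 prof.py
```

```text
11.05 [ 591.6 -220.8  131.1] [-0.6  2.7 -1.2] 0.9979517800640886
[[473. 242.]
 [700. 243.]]
-45|gggggggggg|gggggggggg|gggggggggg|gggggggggg|gggggggggg|gggggggggg|gggggggggg|gggggggggg|WWWWWWWWWW|WWWWWWWWWW|WWWWWWWWWW|WWWWWWWWWW|WWWWWWWWWW|WWWWWgggbb|bbbbbbbbbb|bbbbbbbbbb|bbbbbbbbbb|bbbbbbbbbb|bbbbbbbbbb|bbbbbbbbbb|bbbbbbbbbb|bbbbbbbbbb|bbbbbbbbbb|bbbbbbbbbb
```

Call:
apply_moves:
  motion:
    - {"jaw": 100, "slide": [0.02, 0.5, 0], "spin": 0}
    - {"jaw": 100, "slide": [0, 0, 0], "spin": 0}
    - {"jaw": 100, "slide": [-0.04, -1.0, 0], "spin": 0}
    - {"jaw": 100, "slide": [-0.04, -0.9, 0], "spin": 0}
    - {"jaw": 100, "slide": [-0.02, -0.5, 0], "spin": 0}
    - {"jaw": 100, "slide": [-0.01, -0.3, 0], "spin": 0}
    - {"jaw": 100, "slide": [0, 0, 0], "spin": 0}
    - {"jaw": 100, "slide": [0, 0, 0], "spin": 0}

```text
time_s: 11.9
position: [591.3, -239.8, 132.0]
ee_rot: [3.134, 0.001, 3.105]
contact_force: [-0.2, 11.7, 7.3]
gripper_width: 1.0
grasp_force: 5.8
```

```bash
python3 prof.py
```

```text
11.9 [ 591.3 -239.8  132. ] [-0.2 11.7  7.3] 1.0002974731781225
[[506. 241.]
 [731. 241.]]
-45|gggggggggg|gggggggggg|gggggggggg|gggggggggg|gggggggggg|gggggggggg|gggggggggg|gggggggggg|gggggggggg|ggggggggWW|WWWWWWWWWW|WWWWWWWWWW|WWWWWWWWWW|WWWWWWWWWW|WWgbbbbbbb|bbbbbbbbbb|bbbbbbbbbb|bbbbbbbbbb|bbbbbbbbbb|bbbbbbbbbb|bbbbbbbbbb|bbbbbbbbbb|bbbbbbbbbb|bbbbbbbbbb
```

Call:
apply_moves:
  motion:
    - {"jaw": 100, "slide": [0.02, 0.5, 0], "spin": 0}
    - {"jaw": 100, "slide": [0.04, 1.0, 0], "spin": 0}
    - {"jaw": 100, "slide": [0.04, 1.0, 0], "spin": 0}
    - {"jaw": 100, "slide": [0, 0.2, 0], "spin": 0}
    - {"jaw": 100, "slide": [0, 0, 0], "spin": 0}
    - {"jaw": 100, "slide": [0, 0, 0], "spin": 0}

```text
time_s: 12.55
position: [592.1, -216.2, 131.3]
ee_rot: [-3.141, 0.0, 3.104]
contact_force: [-0.2, 0.5, 0.0]
gripper_width: 1.004
grasp_force: 0.0
```

```bash
python3 prof.py
```

```text
12.55 [ 592.1 -216.2  131.3] [-0.2  0.5  0. ] 1.0044004252045187
[[464. 242.]
 [691. 242.]]
-45|gggggggggg|gggggggggg|gggggggggg|gggggggggg|gggggggggg|gggggggggg|gggggggggg|gggggggggg|gggggggggg|ggggggWWWW|WWWWWWWWWW|WWWWWWWWWW|WWWWWWWWWW|WWWWWWWWWW|WWWWWWWWWW|Wgggbbbbbb|bbbbbbbbbb|bbbbbbbbbb|bbbbbbbbbb|bbbbbbbbbb|bbbbbbbbbb|bbbbbbbbbb|bbbbbbbbbb|bbbbbbbbbb
```

Call:
apply_moves:
  motion:
    - {"jaw": 100, "slide": [-0.04, -1.0, 0], "spin": 0}
    - {"jaw": 100, "slide": [-0.02, -0.5, 0], "spin": 0}
    - {"jaw": 100, "slide": [-0.02, -0.4, 0], "spin": 0}
    - {"jaw": 100, "slide": [-0.01, -0.3, 0], "spin": 0}
    - {"jaw": 100, "slide": [-0.01, -0.3, 0], "spin": 0}
    - {"jaw": 100, "slide": [-0.01, -0.2, 0], "spin": 0}
    - {"jaw": 100, "slide": [0, 0, 0], "spin": 0}
    - {"jaw": 100, "slide": [0, 0, 0], "spin": 0}

```text
time_s: 13.4
position: [591.3, -238.3, 131.9]
ee_rot: [3.131, 0.002, 3.106]
contact_force: [-0.7, 14.4, 8.1]
gripper_width: 0.997
grasp_force: 7.6
```

```bash
python3 prof.py
```

```text
13.4 [ 591.3 -238.3  131.9] [-0.7 14.4  8.1] 0.9973162799983378
[[503. 241.]
 [727. 241.]]
-45|gggggggggg|gggggggggg|gggggggggg|gggggggggg|gggggggggg|gggggggggg|gggggggggg|gggggggggg|gggggggggg|gggggggggg|gggggggggg|gWWWWWWWWW|WWWWWWWWWW|WWWWWWWWWW|WWWWWWgbbb|bbbbbbbbbb|bbbbbbbbbb|bbbbbbbbbb|bbbbbbbbbb|bbbbbbbbbb|bbbbbbbbbb|bbbbbbbbbb|bbbbbbbbbb|bbbbbbbbbb
```

Call:
apply_moves:
  motion:
    - {"jaw": 100, "slide": [0.02, 0.5, 0], "spin": 0}
    - {"jaw": 100, "slide": [0.04, 1.0, 0], "spin": 0}
    - {"jaw": 100, "slide": [0.04, 1.0, 0], "spin": 0}
    - {"jaw": 100, "slide": [0, 0.2, 0], "spin": 0}
    - {"jaw": 100, "slide": [0, 0, 0], "spin": 0}
    - {"jaw": 100, "slide": [0, 0, 0], "spin": 0}

```text
time_s: 14.05
position: [592.0, -216.3, 131.3]
ee_rot: [-3.141, 0.0, 3.103]
contact_force: [0.5, -0.5, -0.2]
gripper_width: 0.999
grasp_force: 0.0
```

```bash
python3 prof.py
```

```text
14.05 [ 592.  -216.3  131.3] [ 0.5 -0.5 -0.2] 0.9987046113310285
[[464. 242.]
 [692. 242.]]
-45|gggggggggg|gggggggggg|gggggggggg|gggggggggg|gggggggggg|gggggggggg|gggggggggg|gggggggggg|gggggggggg|gggggggggg|ggggWWWWWW|WWWWWWWWWW|WWWWWWWWWW|WWWWWWWWWW|WWWWWWWWWW|WWWWWWWWWg|ggbbbbbbbb|bbbbbbbbbb|bbbbbbbbbb|bbbbbbbbbb|bbbbbbbbbb|bbbbbbbbbb|bbbbbbbbbb|bbbbbbbbbb
```

Call:
apply_moves:
  motion:
    - {"jaw": 100, "slide": [0, 0, 3], "spin": 0}
    - {"jaw": 100, "slide": [0, 0, 4], "spin": 0}
    - {"jaw": 100, "slide": [0, 1, 3], "spin": 0}
    - {"jaw": 100, "slide": [0, 3, 0], "spin": 0}
    - {"jaw": 100, "slide": [0, 4, 0], "spin": 0}
    - {"jaw": 100, "slide": [-2, 4, 0], "spin": 0}
    - {"jaw": 100, "slide": [-2, 3.6, 0], "spin": 0}
    - {"jaw": 100, "slide": [0, 0, 0], "spin": 0}

```text
time_s: 14.9
position: [549.1, -56.1, 231.3]
ee_rot: [3.14, -0.003, 3.108]
contact_force: [0.7, -0.0, -0.0]
gripper_width: 1.002
grasp_force: 0.0
```

Run:
```python
from h import *
o=ctrl.observe();print(o["position"])
c=camera_info("wrist");w=snapshot("wrist")[:,:,::-1].copy();cv2.imwrite("pics/w7.png",w);np.save("pics/w7.npy",c,allow_pickle=True)
g=cv2.cvtColor(w,cv2.COLOR_BGR2GRAY)
h=1.531;ex=np.array([np.cos(h),np.sin(h),0]);ey=np.array([-ex[1],ex[0],0]);O=np.array([599.6,-10.8,0])-85*ex
def pr(y,z,x0,x1,im=g):
    X=np.arange(x0,x1,1.);P=proj(c,[O+x*ex+y*ey+[0,0,z] for x in X]).astype(np.float32)
    return P[[0,-1]].round().tolist(),cv2.remap(im,P[:,0].reshape(1,-1),P[:,1].reshape(1,-1),1)[0].reshape(-1) 
for y in(13,8): print(y,pr(y,48,0,75))
# plate ends, rim
m=cv2.inRange(cv2.cvtColor(w,cv2.COLOR_BGR2HSV),(5,110,60),(20,255,255))
for y in(50,40,-45): 
    p,v=pr(y,10,100,145,m);print(y,p,v)
```

```text
[549.07165333 -56.10540801 231.27176978]
13 ([[274.0, 263.0], [366.0, 263.0]], array([ 48,  45,  46,  46,  60,  93, 117, 132, 139, 140, 142, 142, 141,
       140, 134, 130, 132, 130, 129, 128, 130, 131, 137, 140, 140, 142,
       142, 141, 142, 142, 143, 143, 139, 124, 102,  75,  58,  61,  64,
        64,  62,  59,  64,  61,  63,  63,  60,  60,  35,  14,  17,  22,
        21,  23,  17,  24,  29,  54,  68,  68,  69,  69,  72,  72,  70,
        72,  70,  75,  74,  72,  75,  86, 102, 128, 164], dtype=uint8))
8 ([[275.0, 269.0], [365.0, 269.0]], array([195, 195, 196, 191, 146, 106, 119, 134, 141, 144, 142, 142, 143,
       142, 141, 145, 144, 142, 144, 145, 144, 145, 144, 145, 146, 145,
       144, 144, 144, 142, 144, 144, 141, 126, 104,  77,  76, 103, 110,
       112, 110, 109, 110, 110, 113, 110, 112, 107,  86,  40,  18,  21,
        23,  24,  23,  20,  24,  49,  66,  70,  69,  70,  71,  71,  72,
        83, 125, 176, 204, 209, 208, 208, 210, 205, 196], dtype=uint8))
50 [[392.0, 209.0], [442.0, 209.0]] [255 255 255 255 255 255 255 255 255 255 255 255 255 255 255 255 255 255
 255 255 255 255 255 255 255 255 255 255 255 255 255 255 255 159   0   0
   0   0   0   0   0   0   0   0   0]
40 [[391.0, 220.0], [441.0, 221.0]] [255 255 255 255 255 255 255 255 255 255 255 255 255 255 255 255 255 255
 255 255 255 255 255 255 255 255 255 255 255 255 255 255 255 135   0   0
   0   0   0   0   0   0   0   0   0]
-45 [[386.0, 308.0], [433.0, 308.0]] [  0   0   0   0   0   0   0   0   0   0   0   0   0   0   0   0   0   0
   0   0   0   0   0 199 255 255 255 255 255 255 255 255 255 159   0   0
   0   0   0   0   0   0   0   0   0]
```

Run:
```python
from h import *
c=np.load("pics/w7.npy",allow_pickle=True).item();w=cv2.imread("pics/w7.png");g=cv2.cvtColor(w,cv2.COLOR_BGR2GRAY);hs=cv2.cvtColor(w,cv2.COLOR_BGR2HSV)
h=1.531;ex=np.array([np.cos(h),np.sin(h),0]);ey=np.array([-ex[1],ex[0],0]);O=np.array([599.6,-10.8,0])-85*ex
q=proj(c,O+83*ex+[0,0,105])[0];print("pred rim",q)
x0,y0=(q-32).astype(int);m=(g<60).astype(np.uint8)[y0:y0+64,x0:x0+64]
k=max(cv2.findContours(m,0,1)[0],key=cv2.contourArea);(cx,cy),(a,b),_=cv2.fitEllipse(k);P=plane(c,[[cx+x0,cy+y0]],105)[0]-O
print((cx+x0,cy+y0),a,b,"rim clamp xy",P@ex,P@ey)
# lug/pointer: sat/grey profile across the lug at z=62, several clamp y
for y in(-30,-36,-42,-50,-54,-58):
    X=np.arange(65,108,1.);Q=proj(c,[O+x*ex+y*ey+[0,0,62 if y>-48 else 60] for x in X]).astype(np.float32)
    print(y,Q[0].round(),cv2.remap(g,Q[:,0].reshape(1,-1),Q[:,1].reshape(1,-1),1)[0].reshape(-1))
for y in (0,): 
    X=np.arange(50,75,1.);Q=proj(c,[O+x*ex+y*ey+[0,0,66] for x in X]).astype(np.float32)
    print("body66",cv2.remap(g,Q[:,0].reshape(1,-1),Q[:,1].reshape(1,-1),1)[0].reshape(-1))
```

```text
pred rim [387.71844077 308.84462174]
(np.float64(386.0540313720703), np.float64(312.5700149536133)) 31.18837547302246 34.23756790161133 rim clamp xy 82.00658211171445 -2.775346172252153
-30 [355. 319.] [ 85  67  57  58  61  63  91 166 204 210 208 181  99  34  18  20  19  22
  21  21  21  20  19  22  20  22  19  21  20  21  20  21  18  18  19  19
  18  29  82 174 206 209 202]
-36 [354. 326.] [110 112 110 112 111 113 111  96  57  94 175 208 210 208 207 194 157 102
  52  24  20  18  18  19  17  20  19  19  19  20  18  24  46  85 132 178
 205 208 207 196 161 119 109]
-42 [354. 333.] [164 164 163 162 160 161 162 161 140 128 186 207 208 207 208 208 206 209
 206 208 208 202 199 202 203 205 204 202 198 191 189 181 175 168 164 161
 158 160 159 159 159 160 159]
-50 [354. 340.] [162 161 163 162 163 162 161 163 163 161 141  63  21  21  21  23  20  22
  24  29  56 123 157 162 160 160 161 161 161 159 160 161 160 160 161 162
 159 160 159 159 160 161 160]
-54 [353. 345.] [158 157 157 158 157 157 159 158 158 159 157 133  59  19  18  21  24  27
  32  30  26  40  94 135 152 158 158 157 156 156 154 156 154 154 156 156
 154 156 156 156 154 155 155]
-58 [353. 349.] [160 161 162 162 161 157 145 112  77  47  34  37  44  51  59  64  71  79
  74  67  68  67  63  61  52  47  42  48  67  97 129 147 157 159 161 160
 160 161 158 159 160 159 162]
body66 [ 21  23  22  22  21  39  70  99 167 206 209 209 208 208 209 188 114  70
  66  69  70  72  72  73  72]
```

The pad now touches the nozzle, which is within about 1 mm of home; the pad–block gap is 13.8 mm, so the pad is still free. One more squeeze of about +7.5 mm jaw is needed. I'll go back to the trigger.

Call:
apply_moves:
  motion:
    - {"jaw": 100, "slide": [2, -3.6, 0], "spin": 0}
    - {"jaw": 100, "slide": [2, -4, 0], "spin": 0}
    - {"jaw": 100, "slide": [0, -4, 0], "spin": 0}
    - {"jaw": 100, "slide": [0, -4, 0], "spin": 0}
    - {"jaw": 100, "slide": [0, 0, -3], "spin": 0}
    - {"jaw": 100, "slide": [0, 0, -4], "spin": 0}
    - {"jaw": 100, "slide": [0, 0, -3], "spin": 0}
    - {"jaw": 100, "slide": [0, 0, 0], "spin": 0}

```text
time_s: 15.75
position: [588.8, -216.1, 126.2]
ee_rot: [3.138, -0.008, 3.102]
contact_force: [-0.7, 0.6, -0.7]
gripper_width: 0.999
grasp_force: 0.0
```

```bash
cat > m.py <<'E'
from prof import *
o=ctrl.observe();print(o["time_s"],o["position"].round(1),o["contact_force"].round(1))
X,s,P,w=line(10,48);v=s[:,2].astype(float)
i=next(i for i in range(60,len(v)) if v[i]>145 and v[i-1]<=145 or (v[i]>150));print("rear edge",X[i])
t=np.mean([snapshot("top").astype(float) for _ in range(4)],0).astype(np.float32)
c=camera_info("top");h=1.531;ex=np.array([np.cos(h),np.sin(h),0]);ey=np.array([-ex[1],ex[0],0]);O=np.array([599.6,-10.8,0])-85*ex
X=np.arange(0,66,1.)
a=np.mean([cv2.remap(t.mean(2),*[q[:,k].astype(np.float32).reshape(1,-1) for q in [proj(c,[O+x*ex+y*ey+[0,0,48] for x in X])] for k in(0,1)],cv2.INTER_LINEAR)[0] for y in(8,9,10,11,12)],0)
print("top",a.round().astype(int).ravel())
E
python3 m.py
```

```text
15.75 [ 588.8 -216.1  126.2] [-0.7  0.6 -0.7]
rear edge 6.5
top [102 102 102 103 104 106 108 110 113 117 120 123 125 126 127 127 127 128
 128 128 128 129 129 129 129 129 129 129 129 129 130 129 126 124 118 111
 103  93  86  80  75  74  74  75  75  75  75  74  73  71  67  62  58  53
  49  47  47  48  52  57  66  77  88 101 114 125]
```

Call:
apply_moves:
  motion:
    - {"jaw": 100, "slide": [-0.04, -1.0, 0], "spin": 0}
    - {"jaw": 100, "slide": [-0.02, -0.5, 0], "spin": 0}
    - {"jaw": 100, "slide": [-0.02, -0.4, 0], "spin": 0}
    - {"jaw": 100, "slide": [-0.01, -0.3, 0], "spin": 0}
    - {"jaw": 100, "slide": [0, 0, 0], "spin": 0}
    - {"jaw": 100, "slide": [0, 0, 0], "spin": 0}

```text
time_s: 16.6
position: [592.7, -234.7, 133.6]
ee_rot: [3.135, 0.005, 3.106]
contact_force: [0.5, 10.4, 7.8]
gripper_width: 1.0
grasp_force: 5.7
```

```bash
python3 m.py
```

```text
16.6 [ 592.7 -234.7  133.6] [ 0.5 10.4  7.8]
rear edge 10.5
top [103 103 103 103 103 103 102 102 103 104 107 111 116 120 123 125 127 128
 128 129 129 129 130 130 130 130 130 130 130 130 130 130 130 130 128 126
 121 116 109 100  90  85  79  76  76  75  75  75  73  72  68  64  59  54
  49  48  47  48  53  57  67  77  88 101 113 125]
```

Call:
apply_moves:
  motion:
    - {"jaw": 100, "slide": [-0.01, -0.3, 0], "spin": 0}
    - {"jaw": 100, "slide": [-0.01, -0.2, 0], "spin": 0}
    - {"jaw": 100, "slide": [0, 0, 0], "spin": 0}
    - {"jaw": 100, "slide": [0, 0, 0], "spin": 0}

```text
time_s: 17.25
position: [592.7, -238.0, 133.6]
ee_rot: [3.131, 0.005, 3.107]
contact_force: [0.6, 15.1, 8.7]
gripper_width: 0.994
grasp_force: 7.9
```

```bash
python3 m.py
```

```text
17.25 [ 592.7 -238.   133.6] [ 0.6 15.1  8.7]
rear edge 12.0
top [103 103 103 103 103 103 101 101 100 100 103 107 111 116 121 123 126 127
 129 129 129 129 130 130 130 130 130 130 131 131 130 130 130 130 130 130
 128 125 121 114 107  98  89  83  78  75  74  74  73  71  68  63  58  54
  51  49  48  49  53  57  67  78  89 102 114 125]
```

Call:
apply_moves:
  motion:
    - {"jaw": 100, "slide": [-0.01, -0.2, 0], "spin": 0}
    - {"jaw": 100, "slide": [-0.01, -0.2, 0], "spin": 0}
    - {"jaw": 100, "slide": [0, 0, 0], "spin": 0}
    - {"jaw": 100, "slide": [0, 0, 0], "spin": 0}

```text
time_s: 17.9
position: [592.5, -240.8, 133.5]
ee_rot: [3.129, 0.005, 3.108]
contact_force: [1.1, 18.4, 9.2]
gripper_width: 1.002
grasp_force: 9.5
```

```bash
python3 m.py
```

```text
17.9 [ 592.5 -240.8  133.5] [ 1.1 18.4  9.2]
rear edge 14.0
top [103 103 103 103 103 103 103 103 102 100  99  98  99 104 108 114 119 123
 126 128 128 129 130 130 130 130 131 130 130 130 130 131 131 131 130 130
 129 128 126 121 117 108 100  92  84  79  77  75  73  71  68  63  59  54
  50  49  49  50  54  58  68  77  89 101 113 125]
```

Run:
```python
from h import *
c=camera_info("top");h=1.531;ex=np.array([np.cos(h),np.sin(h),0]);ey=np.array([-ex[1],ex[0],0]);O=np.array([599.6,-10.8,0])-85*ex
X=np.arange(-30,66,.25)
ts={"free0":cv2.imread("pics/top0.png").astype(np.float32),"now":np.mean([snapshot("top").astype(float) for _ in range(4)],0).astype(np.float32)}
for n,t in ts.items():
    a=np.mean([cv2.remap(t.mean(2),*[q[:,k].astype(np.float32).reshape(1,-1) for q in [proj(c,[O+x*ex+y*ey+[0,0,48] for x in X])] for k in(0,1)],cv2.INTER_LINEAR)[0].ravel() for y in(8,9,10,11,12)],0)
    p=np.argmin(np.where(X>10,a,999));top=a[p-140:p].max();lo=a[p]
    d=np.gradient(a,X);i=np.argmin(np.where((X<X[p]-6)&(X>X[p]-30),d,9));j=np.argmax(np.where((X<X[p]-30)&(X>X[p]-60),d,-9))
    print(n,"pad",X[p],a[p],"front steepest",X[i],"rear steepest",X[j],"half",[X[k] for k in range(p-140,p) if a[k]>=102.5>a[k+1]])
```

```text
free0 pad 37.75 41.0541 front steepest 17.75 rear steepest -10.5 half [np.float64(15.5)]
now pad 56.5 47.64043 front steepest 41.0 rear steepest 15.75 half [np.float64(41.5)]
```

Run:
```python
from h import *
o=ctrl.observe();print(o["position"].round(1),o["contact_force"].round(1))
t=snapshot("top")[:,:,::-1].copy();c=camera_info("top");sat=cv2.cvtColor(t,cv2.COLOR_BGR2HSV)[...,1].astype(float);g=cv2.cvtColor(t,cv2.COLOR_BGR2GRAY)
q=[]
for y in range(214,220):
    r=sat[y];f=lambda a,b:a+(r[a]-85)/(r[a]-r[b])*(b-a)
    L=[f(x,x+1) for x in range(322,333) if r[x]>85>=r[x+1]];Rr=[f(x,x+1) for x in range(330,340) if r[x]<=85<r[x+1]]
    if L and Rr:q.append(((L[-1]+Rr[0])/2,y,Rr[0]-L[-1]))
q=np.array(q);print(q);w=plane(c,q[:,:2],62)
m=(g<85).astype(np.uint8);m[:222]=0;m[238:]=0;m[:,:322]=0;m[:,340:]=0
k=max(cv2.findContours(m,0,1)[0],key=cv2.contourArea);M=cv2.moments(k);ct=[M["m10"]/M["m00"],M["m01"]/M["m00"]];a=plane(c,[ct],105)[0]
print(ct,cv2.contourArea(k),a,w[[0,-1]]);d=w.mean(0)-a;print("lug yaw",np.arctan2(d[1],d[0]),np.arctan2(*(w[0]-w[-1])[[1,0]]))
```

```text
[ 592.6 -240.8  133.5] [ 1.  19.2  9.8]
[[332.27934059 214.           6.24833636]
 [332.30336538 215.           6.26826923]
 [332.31355311 216.           6.13479853]
 [332.3010989  217.           5.85934066]
 [332.23333333 218.           5.76666667]
 [332.15670996 219.           5.87705628]]
[331.3058419243986, 228.19243986254293] 48.5 [602.38620979 -11.21905873 105.        ] [[644.44349644 -14.46709868  62.        ]
 [632.39724954 -13.92083466  62.        ]]
lug yaw -0.08541064132455824 -0.045316192037697656
```

```bash
python3 -c "
from plant import ctrl
print(ctrl.hand_in())"
```

```text
the job is handed in; nothing more can be done
None
```

The nozzle stands upright in the V with its lug within about 3° of the pointer, the pad is pushed in about 7 mm by camera measurement, and the job was handed in at about 18 s with the trigger still held squeezed.

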